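# Pin a hinged shoe last back together

## Task

The green shoe last on the cradle has come apart at its hinge. Slowly and gently slide its heel part fully home into the notch of the forepart, stopping as soon as it seats, so that its steel link goes in and the joint is closed and straight. Then take the steel pin from the wooden rack and push it down through the hole, through the link inside and past the spring catch until its end is flush with the steel plate, forcing nothing, and leave the jar, the tack tin and the rubber heel where they are.

Things in the scene. Friction and masses are not known exactly. Their poses are not given: they have to be found in the camera images.
- cradle: Wooden cradle screwed to the bench: board 390 x 144 x 15 mm (x -192..198, y -72..72 mm) with a cork slide on it, top at height 30 mm (x -189..-17, y -46..54 mm). Origin on the bench under the hinge hole's proper place; x along the last to the toe, y from sole to ankle, z up. The last's green forepart lies fixed in it, laid in by hand: up to 15 mm off along x and 4 mm along y, not turned.
- hole_nominal (a point): On the cradle: proper place of the mouth of the forepart's vertical hinge hole, 10 mm across, in the middle of a flat steel plate 28 x 28 mm; mouth and plate top at height 92 mm. The true hole lies with the forepart, so up to 15 mm from here along the cradle's x and 4 mm along its y, at this height.
- notch_nominal (a point): On the cradle: proper place of the middle of the mouth of the V notch in the forepart's rear, half-way up; off by the same unknown shift as the hole. Notch: 50 mm wide (y) at the mouth, 30 mm deep, slotted for the link at heights 55.5 to 68.5 mm; it centres the heel part. Two soft spring buffers in it (3 N together) push the heel part back 1 to 3 mm once it is let go.
- catch_nominal (a point): On the cradle: a spring ball inside the forepart's hole at height 44 mm (off like the hole), standing 2.5 mm into it. Hole from the top: upper half, height 92 to 68.5 mm; slot for the link to 55.5 mm; lower half, with a solid bottom at 36 mm. Let go above the ball, the pin rests on it; it must be pressed past with some 5 to 15 N.
- heel_back (a point): Heel part of the last: loose green plastic, about 0.32 kg, 90 x 101 x 62 mm (x, y, z), on the cork slide 40 to 90 mm short of home. This is the middle of its back, half-way up (height 61 mm): push here. x to the toe, y to the ankle, z up. The back is flat and upright over y -24..28 mm, rounded off above and below. It slides with 1 to 2 N and is home when its V nose stops in the notch.
- heel_bore (a point): On the heel part, 110 mm ahead of heel_back along x, same axes, height 61 mm: centre of the hole in its steel link when the link points straight ahead. With the heel part pressed home, this lies on the axis of the forepart's hole; let go, it stands back 1 to 3 mm along x.
- link_pivot (a point): On the heel part, 36 mm behind heel_bore: pivot of the steel link, a bar 24 mm wide and 9 mm thick (heights 56.5 to 65.5 mm) that sticks out of the nose to 12 mm beyond heel_bore. Its 12 mm hole starts up to 0.8 mm to either side, as the link swings stiffly. The pin's tapered end draws link and heel part into line against a few newtons.
- pin_mid (a point): Middle of the hinge pin, a steel rod 9 mm in diameter, 56 mm long, 32 g; z along it, up. Its lower end tapers over 3 mm to 7 mm. It starts upright in the rack, middle at height 38 mm, the upper 34 mm clear. Flush in the last, its middle is at height 64 mm.
- rack: Wooden pin block 70 x 70 x 32 mm fixed on the bench, to the robot's left or right; the origin is the centre of its underside. The pin stands in the hole in its middle (22 mm deep); four small holes near the corners are empty.
- jar: White plastic jar with a green lid, 72 mm across, 85 mm high; origin at the centre of its underside. To be left alone.
- tack_tin: Round steel tin with a red lid, 60 mm across, 24 mm high; origin at the centre of its underside. To be left alone.
- heel_lift: D-shaped black rubber shoe heel, about 60 x 58 x 22 mm; origin on its underside. To be left alone.
Mind the look-alikes: they are no part of the job. Leave any blue look-alike of the part that bears heel_back alone.

How it is judged:
By the outcome, as a careful person would: the job done as asked, in the order asked, and still so for the second after the job is handed in, with the robot touching nothing.
It also fails if it takes over 72 s, if anything falls off the work surface, if the arm or the gripper's body presses on something with over 40 N, if the wrist force passes 120 N, or if a joint passes its speed limit or range.

## Robot

A 6-joint arm with a two-finger parallel gripper is mounted at the origin on the work surface. World frame = base frame: x ahead of the robot, y to its left, z up, the work surface at z = 0. Lengths are in m, angles in degrees, forces in N, time in s.
With the tool pointing down it reaches from about 0.275 to 0.75 m from the base axis. Payload 10.2 kg.
Tool frame: the origin (TCP) lies midway between the tips of the shut fingers; the grasp point (between the pads) lies bot.pinch_z behind it (bot.pinch_z is the distance from the TCP to the grasp point, in m); z points along the fingers, y is the direction in which the jaws open and shut (so a half turn about z gives the same grasp; the last joint's range is limited). The gripper opens to 85 mm and grips with 20 to 120 N. Pads are 22 mm wide; open, the fingers measure 114 mm over their backs; the gripper's body (76 mm by 85 mm) begins 54 mm behind the grasp point. The pads swing forward as they close: fully open they stand 13 mm farther back than shut.
Start: joints at [59.45, 17.928, 85.812, -0, 76.261, -12.8], TCP at [0.16, 0.5, 0.231] pointing down, gripper open.
Joint ranges: [-168.41, 168.41], [-55.51, 124.54], [10.69, 146.95], [-70.63, 250.63], [1, 178], [-165.06, 165.06]. Speed limits (degrees/s): [136.94, 136.94, 172.46, 180, 180, 180].

## Interface

Orientations are given as a 3x3 rotation matrix whose columns are the frame's x, y, z axes.
In Python, from workcell import bot, claw, imaging, sensors gives the robot as it stands. Calls block until the motion is done:
- bot.reach(position, orientation): joint-space move of the TCP to a pose.
- bot.move_straight(position, attitude=None, v=0.15, guard=None): straight line of the TCP; attitude=None keeps the orientation; v is the mean speed in m/s. With guard (N) it stops when the force on the tool has changed by that much, and returns True; else False.
- bot.movej(angles): joint-space move.
- claw.grip(opening, effort=None): finger opening in m; effort is the grip in N (None keeps the last); returns when the fingers have stopped.
- bot.sleep(seconds).
- bot.inverse_kinematics(position, orientation): joint angles nearest the present ones, or None.
- imaging.camera(name): name is "scene" or "top" or "wrist"; returns a dict with "frame" (384x512x3 uint8, blue, green, red), "mtx" (3x3 intrinsics, pixels), "rvec" (rotation vector, rad) and "tvec" (3), from world to camera coordinates, as OpenCV has them. Camera axes: x right, y down, z forward; pixel columns grow to the right and rows downward; lengths in m; the calibration is good to about 2 mm. A picture is of the moment at which its call begins. There is no depth.
A pose or a line that the arm cannot do raises bot.Unreachable and nothing moves.
- bot.sign_off(): hands the job in, once; it reports no verdict.
Trained networks look in a picture, given as the dict that the camera call returned (one of the last four; its "shot" number tells which), for a name from the list of things; names that differ only in an ending like _2 or _b are one class to them, and where a whole thing is asked for, a point or a joint stands for the part that bears it (a point fixed in the world has none). Each returns a list of dicts, best first, with "score" (0 to 1); they miss things now and then, are a little off and sometimes report something else, mostly with a low value. They report only what shows in the picture. A call takes as long as a camera call. They do not tell look-alikes from the thing itself.
- imaging.regions_of(picture, thing): "pixels" (384x512 bool, what is visible of it).
- imaging.landmark_of(picture, thing): "at" ([x, y, z] in m, in world coordinates, good to about 4 mm: a listed point, or the origin of a listed thing).
Readings, each from a call of its own:
- sensors.get_time_s(): time.
- sensors.get_q(): joint angles.
- sensors.get_qd(): joint speeds.
- sensors.get_tau(): joint torques, N m.
- sensors.get_ee_pos(): TCP position.
- sensors.get_ee_rot(): TCP orientation.
- sensors.get_ft_force(): force on the tool from outside, world axes, zero at the start.
- sensors.get_wrist_torque(): the same for the moment, N m.
- sensors.get_grip_width(): finger opening in m.
Only numpy, scipy, OpenCV 4.12 (cv2) and the standard library are available. Lean on these libraries where they do the work, as an engineer would, in place of code of your own. Each camera call takes 0.05 s, during which the arm holds its last target. There are 200 camera calls.

## Working session

There is one attempt and no reset: what is moved stays moved. The work goes in short steps, each a Python script; the robot and the scene stay as the last script left them, time stands still between calls to the robot, and variables do not carry over. Pictures are saved under pics/ and viewed, about 8 in all and at most 12, crops included, and the job is handed in when it is done.

```bash
ls; mkdir -p pics
python3 - <<'E'
from workcell import bot, claw, imaging, sensors
import cv2, numpy as np
print(bot.pinch_z, sensors.get_time_s())
ims=[]
for c in ["scene","top"]:
    p=imaging.camera(c); ims.append(p["frame"])
    R=cv2.Rodrigues(p["rvec"])[0]; print(c,(-R.T@p["tvec"].ravel()).round(3), p["mtx"][0,0])
    for t in ["cradle","hole_nominal","notch_nominal","heel_back","heel_bore","link_pivot","pin_mid","rack","jar","tack_tin","heel_lift"]:
        r=imaging.landmark_of(p,t)
        for d in r[:3]:
            uv=cv2.projectPoints(np.array(d["at"],float).reshape(1,3),p["rvec"],p["tvec"],p["mtx"],None)[0].ravel()
            print(t,np.round(d["at"],4),round(d["score"],2),uv.round())
    cv2.imwrite(f"pics/{c}0.png",p["frame"])
print(sensors.get_time_s())
E
```

```text
pics
0.0187 0.0
scene [0.989 0.274 0.768] 406.6698589185262
cradle [ 0.5686  0.0092 -0.0016] 0.73 [244. 236.]
cradle [ 0.4306 -0.3441  0.0348] 0.73 [151. 136.]
hole_nominal [0.5663 0.009  0.0934] 0.61 [243. 210.]
notch_nominal [ 0.5628 -0.0354  0.0612] 0.76 [226. 210.]
heel_back [0.3025 0.1134 0.0269] 0.79 [333. 166.]
heel_back [ 0.5546 -0.1776  0.0587] 0.6 [174. 185.]
heel_back [ 0.4118 -0.0758  0.0314] 0.6 [244. 167.]
heel_bore [ 0.3137 -0.1156  0.0327] 0.93 [249. 137.]
heel_bore [ 0.5555 -0.0685  0.0576] 0.72 [215. 203.]
heel_bore [0.3714 0.2047 0.033 ] 0.6 [360. 197.]
link_pivot [ 0.344  -0.1082  0.0306] 0.88 [246. 146.]
link_pivot [0.3492 0.1784 0.0328] 0.57 [352. 187.]
link_pivot [ 0.5559 -0.1005  0.0656] 0.56 [202. 196.]
pin_mid [ 0.428  -0.3469 -0.0033] 0.71 [154. 145.]
pin_mid [ 0.4328 -0.3446  0.0349] 0.37 [151. 136.]
rack [ 0.4294 -0.3464 -0.0023] 0.8 [154. 145.]
jar [0.4139 0.3173 0.002 ] 0.8 [399. 238.]
tack_tin [0.5879 0.3335 0.0022] 0.58 [383. 308.]
heel_lift [ 6.004e-01 -3.117e-01 -1.000e-04] 0.84 [122. 193.]
top [0.298 0.007 0.948] 403.78746733023115
cradle [ 0.5652 
[... 368 characters left out ...]
0.3157 -0.1262  0.035 ] 0.95 [321. 276.]
heel_bore [ 0.5645 -0.0646  0.0626] 0.85 [298. 163.]
heel_bore [0.3731 0.204  0.0324] 0.64 [176. 243.]
link_pivot [ 0.5569 -0.0987  0.065 ] 0.79 [313. 167.]
link_pivot [ 0.344  -0.1029  0.0325] 0.62 [311. 263.]
link_pivot [0.3525 0.1754 0.0278] 0.59 [188. 253.]
pin_mid [ 0.4297 -0.3444  0.0368] 0.45 [419. 229.]
pin_mid [0.5677 0.0119 0.0919] 0.36 [265. 156.]
rack [ 0.4286 -0.3483 -0.0009] 0.81 [415. 232.]
jar [ 0.4111  0.3095 -0.0017] 0.71 [136. 226.]
jar [ 0.5548 -0.1005  0.0641] 0.16 [314. 168.]
tack_tin [ 0.5934  0.3392 -0.0007] 0.7 [132. 151.]
heel_lift [ 0.6048 -0.3142 -0.0007] 0.6 [398. 160.]
heel_lift [0.5686 0.0108 0.0928] 0.57 [265. 156.]
1.2
```

Run:
```python
import cv2,numpy as np
a=cv2.imread("pics/top0.png");b=cv2.imread("pics/scene0.png")
cv2.imwrite("pics/v1.png",cv2.resize(a[100:310,90:450],(800,467),interpolation=cv2.INTER_CUBIC))
cv2.imwrite("pics/v2.png",cv2.resize(b[100:340,90:450],(800,533),interpolation=cv2.INTER_CUBIC))
```

```text
(no output)
```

View pics/v1.png

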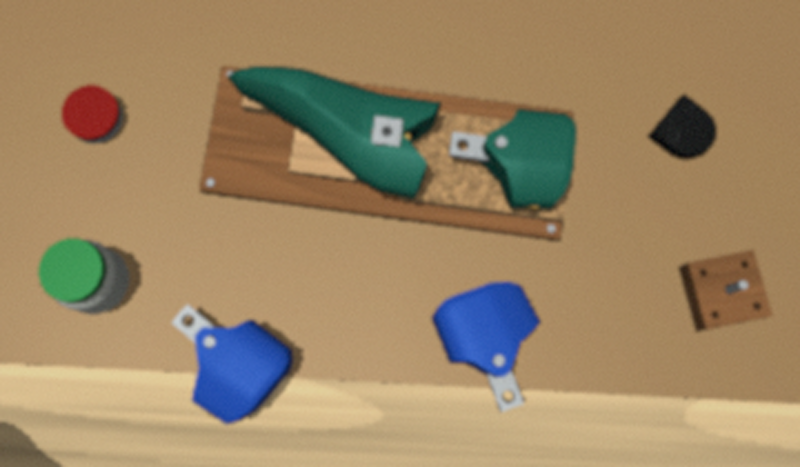

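View pics/v2.png

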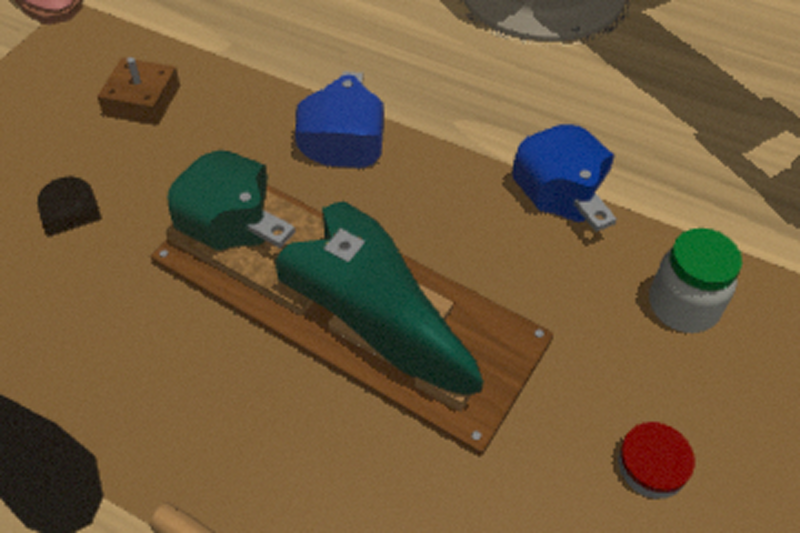

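The pictures show the green heel part on the cork at v1 (540,155). Its look-alikes are blue parts at (243,370) and (488,325). The plate is at (387,131), the pin at (740,286) and the forepart's notch at (425,135). I choose the green part on the cradle; next I refine positions and check from the wrist camera.

```bash
cat > h.py <<'E'
from workcell import bot, claw, imaging, sensors
import cv2, numpy as np
def ray(p,uv,z):
    R=cv2.Rodrigues(np.array(p["rvec"]))[0]; t=np.array(p["tvec"]).ravel(); c=-R.T@t
    d=R.T@np.linalg.inv(p["mtx"])@np.array([uv[0],uv[1],1.]); return c+d*(z-c[2])/d[2]
def proj(p,X): return cv2.projectPoints(np.array(X,float).reshape(-1,1,3),np.array(p["rvec"]),np.array(p["tvec"]),p["mtx"],None)[0].reshape(-1,2)
def down(yaw):  # tool z down, tool y (jaws) along yaw (deg)
    a=np.radians(yaw); y=np.array([np.cos(a),np.sin(a),0]); z=np.array([0,0,-1.]); return np.stack([np.cross(y,z),y,z],1)
def white(p,lo=130,sat=45):
    f=cv2.cvtColor(p["frame"],cv2.COLOR_BGR2HSV); m=((f[...,2]>lo)&(f[...,1]<sat)).astype(np.uint8)
    n,l,s,c=cv2.connectedComponentsWithStats(m); return [(c[i].round(1),s[i,4]) for i in range(1,n) if s[i,4]>=3]
E
python3 - <<'E'
from h import *
p=imaging.camera("top")
for c,a in white(p): 
    if 170<c[0]<440 and 120<c[1]<245: print(c,a,ray(p,c,.092).round(4),ray(p,c,.015).round(4))
s=[ray(p,c,.015) for c in [(184.5,182.4),(338,202.6)]]
d=s[0]-s[1]; print("yaw",np.degrees(np.arctan2(d[1],d[0])))
# jaws along cradle y = yaw+90
for yaw in (95,85,-90+5,-90-5): print(yaw,bot.inverse_kinematics([.5,-.03,.30],down(yaw)),)
# try overview of cradle from wrist
E
```

```text
[263.6 158.5] 156 [0.5626 0.0141 0.092 ] [0.5864 0.0147 0.015 ]
[300.1 164.9] 141 [ 0.5519 -0.0669  0.092 ] [ 0.5747 -0.0735  0.015 ]
[315.2 163.4] 19 [ 0.557 -0.1    0.092] [ 0.5803 -0.1096  0.015 ]
[184.  181.8] 10 [0.5011 0.1853 0.092 ] [0.5193 0.2013 0.015 ]
[337.7 202.1] 9 [ 0.4725 -0.1503  0.092 ] [ 0.4882 -0.1645  0.015 ]
[315.5 226. ] 8 [ 0.4182 -0.1036  0.092 ] [ 0.429  -0.1135  0.015 ]
[424.1 227.7] 12 [ 0.4261 -0.3342  0.092 ] [ 0.4376 -0.3648  0.015 ]
[288. 236.] 5 [ 0.394  -0.0458  0.092 ] [ 0.4026 -0.0506  0.015 ]
[175.2 244.7] 136 [0.3637 0.1915 0.092 ] [0.3696 0.2082 0.015 ]
yaw 85.16251178258875
95 [-1.68592260e+01  1.24763482e+01  8.26753973e+01 -2.54444375e-14
  8.48482546e+01 -1.11859226e+02]
85 [-1.68592260e+01  1.24763482e+01  8.26753973e+01 -2.54444375e-14
  8.48482546e+01 -1.01859226e+02]
-85 [-1.68592260e+01  1.24763482e+01  8.26753973e+01 -2.54444375e-14
  8.48482546e+01  6.81407740e+01]
-95 [-1.68592260e+01  1.24763482e+01  8.26753973e+01 -2.54444375e-14
  8.48482546e+01  7.81407740e+01]
```

Run:
```python
from h import *
R=down(-4.84)
print(bot.inverse_kinematics([.555,-.06,.27],R), bot.inverse_kinematics([.555,-.06,.27],down(175.16)))
bot.reach([.555,-.06,.27],R)
p=imaging.camera("wrist"); cv2.imwrite("pics/w1.png",cv2.resize(p["frame"],(768,576)))
Rc=cv2.Rodrigues(np.array(p["rvec"]))[0]; print("cam",-Rc.T@np.array(p["tvec"]).ravel(), Rc.round(2))
for c,a in white(p): 
    if a>30: print(c,a,ray(p,c,.092).round(4),ray(p,c,.0655).round(4))
for t in ["hole_nominal","heel_back","heel_bore","link_pivot","notch_nominal"]:
    for d in imaging.landmark_of(p,t)[:2]: print(t,np.round(d["at"],4),round(d["score"],2),proj(p,d["at"]).round(1))
print(sensors.get_time_s(),sensors.get_ee_pos(),sensors.get_ft_force())
```

```text
[-1.81950093e+01  2.08197574e+01  7.60463453e+01 -2.54444375e-14
  8.31338973e+01 -1.33550093e+01] None
cam [0.56144517 0.01702696 0.41215097] [[ 1.   -0.08  0.  ]
 [-0.08 -0.95  0.3 ]
 [-0.02 -0.3  -0.95]]
[261.9 110.8] 574 [0.5633 0.0122 0.092 ] [0.5635 0.0118 0.0655]
[266.  168.3] 141 [ 0.5629 -0.0543  0.092 ] [ 0.563  -0.0602  0.0655]
[101.5 223.1] 40 [ 0.3472 -0.1083  0.092 ] [ 0.3295 -0.1186  0.0655]
hole_nominal [0.5674 0.007  0.0923] 0.66 [[265.9 115.2]]
heel_back [ 0.4162 -0.0758  0.0324] 0.78 [[165.3 182.1]]
heel_back [ 0.5534 -0.1757  0.0627] 0.64 [[265.4 246.7]]
heel_bore [ 0.3163 -0.1209  0.0324] 0.91 [[105.5 216.1]]
heel_bore [ 0.5613 -0.0658  0.0612] 0.58 [[265.  171.8]]
link_pivot [ 0.3455 -0.1049  0.0338] 0.86 [[121.6 205. ]]
link_pivot [ 0.5575 -0.1007  0.0621] 0.81 [[264.2 197.2]]
notch_nominal [ 0.5598 -0.0375  0.058 ] 0.77 [[262.1 150.3]]
3.9917 [ 0.55502624 -0.05974047  0.2699982 ] [-0.4207936  -0.24224056 -0.93341773]
```

View pics/w1.png

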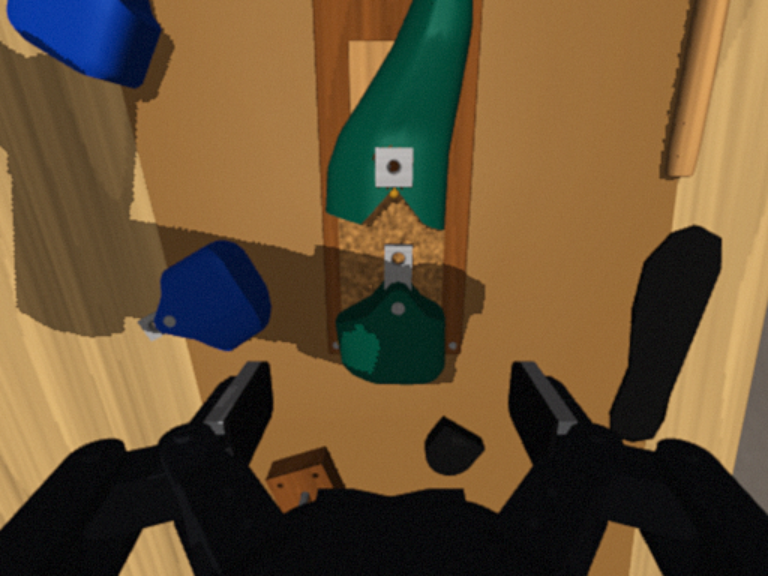

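Plate hole at w1 (394,167), link bore at (398,258), heel part at (392,335); the link looks straight and the fingers are clear. I approach behind the back and push with two fingers slightly apart so that it can't turn.

```bash
cat >> h.py <<'E'
YAW=85.16; a_=np.radians(YAW); cx=np.array([np.cos(a_),np.sin(a_),0]); cy=np.array([-np.sin(a_),np.cos(a_),0]); RP=down(YAW-90)
E
python3 - <<'E'
from h import *
back=np.array([.5534,-.1757,0]); hole=np.array([.5633,.0122,0]); home=hole-.110*cx
print("lat,travel",(home-back)@cy,(home-back)@cx)
claw.grip(.014)
s=back-.040*cx+.002*cy
bot.reach(s+[0,0,.16],RP); bot.move_straight(s+[0,0,.052],v=.12)
bot.sleep(.2); print([np.round(sensors.get_ft_force(),2) for _ in range(3)], sensors.get_grip_width())
p=imaging.camera("wrist"); cv2.imwrite("pics/w2.png",cv2.resize(p["frame"],(768,576)))
hit=bot.move_straight(s+.05*cx+[0,0,.052],v=.03,guard=1.5)
q=np.array(sensors.get_ee_pos()); print(hit,q,(q-back)@cx,sensors.get_ft_force(),sensors.get_time_s())
E
```

```text
lat,travel 0.005989083240685382 0.07806528356380968
[array([-0.51,  0.37,  0.2 ]), array([-0.51,  0.37,  0.2 ]), array([-0.51,  0.37,  0.2 ])] 0.014231381324935762
False [ 0.55222854 -0.1655906   0.05196246] 0.009974515689122417 [ 0.25175628 -1.14919958 -0.7270425 ] 8.5667
```

View pics/w2.png

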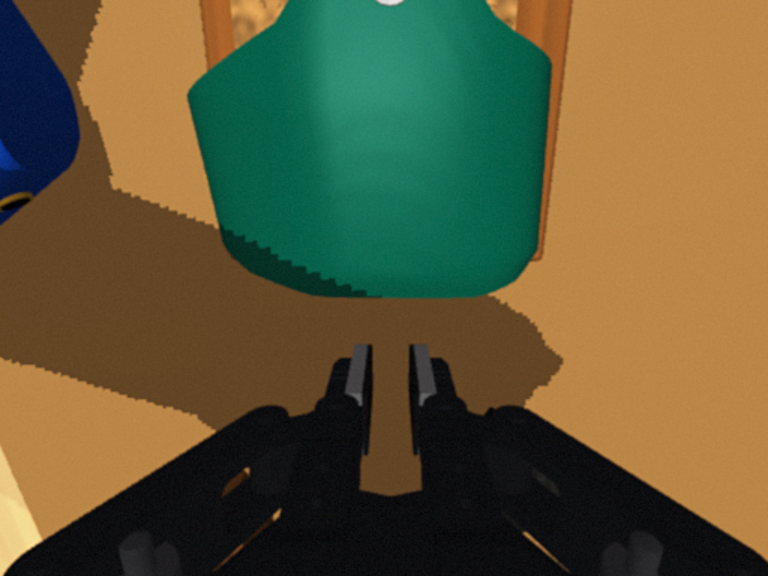

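The fingers stand square behind the flat back, (430,295) in w2. The push force stayed under 1.5 N. Next I check how far the heel moved.

Run:
```python
from h import *
p=imaging.camera("wrist"); cv2.imwrite("pics/w3.png",p["frame"])
for c,a in white(p,110): 
    if a>25: print(c,a,ray(p,c,.092).round(4),ray(p,c,.0655).round(4))
for q in (p,imaging.camera("top")):
  for t in ["hole_nominal","heel_back","heel_bore","link_pivot"]:
    for d in imaging.landmark_of(q,t)[:3]:
        if abs(d["at"][0]-.56)<.03: print(t,np.round(d["at"],4),round(d["score"],2))
for c,a in white(q):
    if 255<c[0]<320 and 150<c[1]<175: print(c,a,ray(q,c,.092).round(4),ray(q,c,.0655).round(4))
a=p["frame"][:260]; b=cv2.resize(q["frame"][130:200,230:370],None,fx=3.6,fy=3.6,interpolation=cv2.INTER_CUBIC)
h=np.zeros((a.shape[0]+b.shape[0],512,3),np.uint8); h[:260]=a; h[260:,:b.shape[1]]=b; cv2.imwrite("pics/v3.png",h)
```

```text
[259.   19.8] 1969 [ 0.5608 -0.0623  0.092 ] [ 0.5613 -0.0552  0.0655]
[258.5  81.2] 850 [ 0.559  -0.0809  0.092 ] [ 0.559  -0.0787  0.0655]
link_pivot [ 0.5588 -0.0823  0.0608] 0.97
hole_nominal [0.568  0.008  0.0914] 0.73
heel_bore [ 0.5663 -0.0461  0.0625] 0.56
link_pivot [ 0.5555 -0.0788  0.063 ] 0.93
[263.7 158.5] 157 [0.5627 0.0139 0.092 ] [0.5708 0.0141 0.0655]
[291.  164.1] 145 [ 0.5528 -0.0468  0.092 ] [ 0.5606 -0.0485  0.0655]
[305.9 162.3] 22 [ 0.5585 -0.0795  0.092 ] [ 0.5666 -0.0822  0.0655]
```

View pics/v3.png

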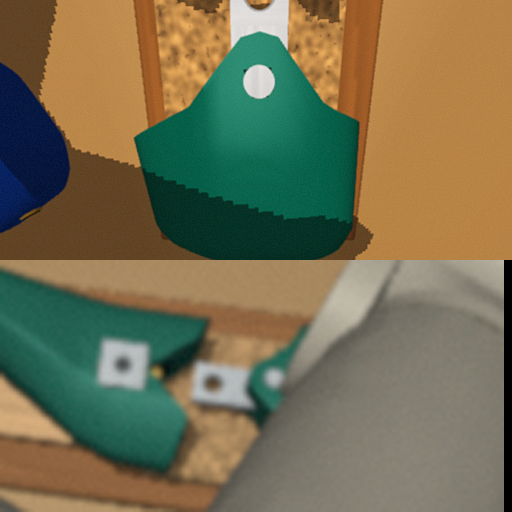

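v3 shows the heel square: rivet at (258,81), link and plate in the top view at (212,383) and (122,362). 57 mm remain along the cradle, with 3.6 mm lateral, and both cameras agree. Next I push with a lateral component and re-measure.

Run:
```python
from h import *
q=np.array(sensors.get_ee_pos())
print(bot.move_straight(q+.014*cx+.0038*cy,v=.02,guard=5), sensors.get_ft_force())
p=imaging.camera("wrist"); t=imaging.camera("top")
cs=[c for c,a in white(p,110) if a>25]
for c in cs: print(c,ray(p,c,.092).round(4))
for c,a in white(t):
    if 255<c[0]<320 and 150<c[1]<175: print(c,a,ray(t,c,.092).round(4))
q=np.array(sensors.get_ee_pos());print(q)
hole=np.array([.5633,.0122,0]); 
for c in cs:
    d=hole-.036*cx-ray(p,c,.092)*[1,1,0]; print("travel,lat",d@cx,d@cy)
print(sensors.get_time_s())
```

```text
False [-0.52372202 -0.61602088  0.55403611]
[259.   19.3] [ 0.5581 -0.0477  0.092 ]
[258.7  80.4] [ 0.5564 -0.0663  0.092 ]
[263.6 158.5] 156 [0.5626 0.0141 0.092 ]
[284.7 164.8] 139 [ 0.5505 -0.033   0.092 ]
[298.8 163.2] 16 [ 0.5557 -0.0639  0.092 ]
[ 0.54959127 -0.15128863  0.05191904]
travel,lat 0.024154600620282136 -0.00011036304328231996
travel,lat 0.042784483668797585 -0.00023255765334638957
10.0417
```

Run:
```python
from h import *
q=np.array(sensors.get_ee_pos())
print(bot.move_straight(q+.034*cx,v=.03,guard=5), sensors.get_ft_force()@cx,(sensors.get_ee_pos()-q)@cx)
f0=sensors.get_ft_force()
for i in range(40):
    e=q+(.034+.0005*(i+1))*cx
    g=bot.move_straight(e,v=.008,guard=6)
    f=np.array(sensors.get_ft_force()); x=(sensors.get_ee_pos()-q)@cx
    print(round(x*1e3,2),round(f@cx,2),round(f@cy,2),g,end=' | ')
    if g or -(f@cx)>8: break
print(sensors.get_time_s())
p=imaging.camera("wrist"); t=imaging.camera("top")
for c,a in white(p,110): print(c,a,ray(p,c,.092).round(4))
for c,a in white(t):
    if 255<c[0]<320 and 150<c[1]<175: print(c,a,ray(t,c,.092).round(4))
```

```text
False -1.2151973552930873 0.03402697696825921
34.43 -1.22 1.56 False | 34.95 -1.61 -0.15 False | 35.53 -0.85 -0.18 False | 36.04 -0.23 -0.25 False | 36.55 -1.02 -0.66 False | 37.07 0.4 -0.08 False | 37.56 -0.41 -0.33 False | 38.05 -0.5 -0.0 False | 38.56 -1.03 -0.7 False | 39.03 0.36 -0.51 False | 39.5 -1.41 -0.25 False | 40.0 -1.45 0.31 False | 40.49 -1.33 0.48 False | 40.98 -1.5 0.1 False | 41.49 -2.16 -1.25 False | 41.99 -2.32 -0.71 False | 42.46 -2.83 -0.58 False | 42.82 -4.39 -0.73 False | 42.97 -6.9 -0.87 False | 42.99 -9.12 -1.45 False | 16.325
[260.5   4.7] 906 [ 0.5628 -0.0009  0.092 ]
[259.3  81.5] 854 [ 0.5604 -0.0239  0.092 ]
[263.6 158.5] 156 [0.5626 0.0141 0.092 ]
```

Seated: force rose from 2.8 to 9.1 N at the predicted travel. I back off gently and go to look at the pin.

Run:
```python
from h import *
q=np.array(sensors.get_ee_pos())
bot.move_straight(q-.008*cx,v=.02); bot.move_straight(q-.03*cx,v=.1); bot.move_straight(q-.03*cx+[0,0,.10],v=.15)
claw.grip(.05)
P=np.array([.429,-.346,.16])
bot.reach(P,RP)
p=imaging.camera("wrist"); cv2.imwrite("pics/w4.png",cv2.resize(p["frame"],(768,576)))
for c,a in white(p,90):
    if a>15: print(c,a,ray(p,c,.066).round(4))
for n in ["pin_mid","rack"]:
    for d in imaging.landmark_of(p,n)[:2]: print(n,np.round(d["at"],4),round(d["score"],2),proj(p,d["at"]).round(1))
print(proj(p,[[.429,-.346,.066],[.429,-.346,.032]]), sensors.get_time_s(),sensors.get_ee_pos())
```

```text
pin_mid [ 0.605  -0.3076 -0.0019] 0.65 [[416.5 129.9]]
pin_mid [ 0.4338 -0.3488  0.0351] 0.63 [[264.2 188. ]]
rack [ 0.4292 -0.345  -0.0032] 0.94 [[259.5 175.7]]
[[259.22602442 195.17201352]
 [259.29854161 184.93644498]] 19.7417 [ 0.42985329 -0.34491629  0.15997405]
```

View pics/w4.png

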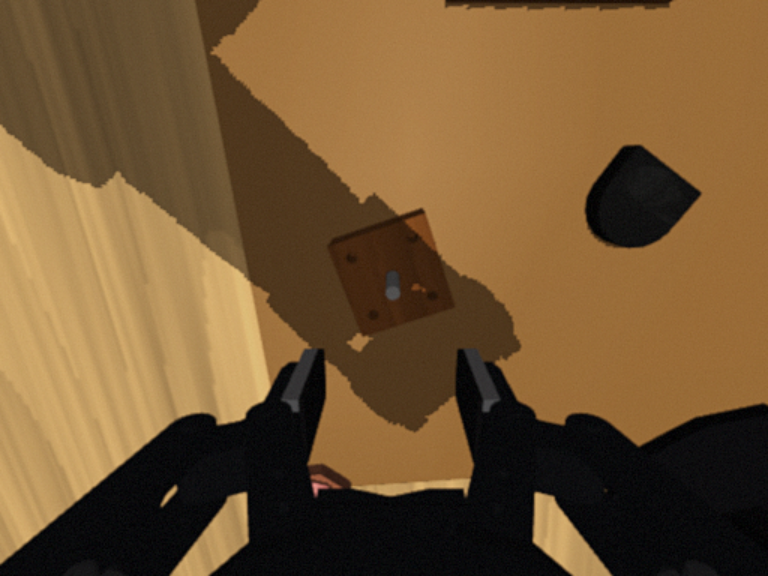

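Pin top at w4 (392,293); the rubber heel at (640,195) is well clear. Grasping 15 mm below its top.

Run:
```python
from h import *
p=imaging.camera("wrist"); P=ray(p,(261.3,195.3),.066); print(P)
claw.grip(.03)
T=P.copy(); T[2]=.051
bot.move_straight(T+[0,0,.03],v=.12)
p=imaging.camera("wrist"); a=p["frame"]
bot.move_straight(T,v=.05,guard=4); print(sensors.get_ee_pos(),sensors.get_ft_force())
claw.grip(0,60); print(sensors.get_grip_width(),sensors.get_ft_force())
bot.move_straight(T+[0,0,.12],v=.12)
p=imaging.camera("wrist"); b=p["frame"]
cv2.imwrite("pics/v5.png",np.hstack([a[120:,100:420],b[120:,100:420]]))
print(sensors.get_grip_width(),sensors.get_time_s(),proj(p,sensors.get_ee_pos()),sensors.get_ft_force())
```

```text
[ 0.43110869 -0.34603755  0.066     ]
[ 0.43120674 -0.34615126  0.05113496] [ 0.43068062 -0.05185889 -0.63440198]
0.005158712878905932 [1.02321156 0.34346921 2.33617903]
0.004782873688875119 23.2833 [[259.80274208 243.86828037]] [-0.09503521  0.24504253  0.3868204 ]
```

View pics/v5.png

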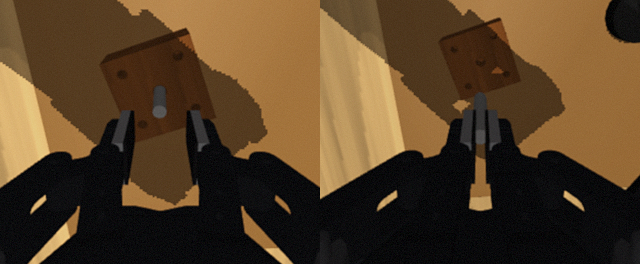

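Pin held upright between the pads, its lower end projecting at (480,97) right. Now hover over the hole and compare pin end and hole in the same picture.

Run:
```python
from h import *
H=np.array([.5630,.0128,0])
bot.reach(H+[0,0,.20],RP); bot.move_straight(H+[0,0,.148],v=.1); bot.sleep(.2)
e=np.array(sensors.get_ee_pos())
p=imaging.camera("wrist"); f=p["frame"]; np.save("hov.npy",f)
x=proj(p,[e,e-[0,0,.041],H+[0,0,.092]]); print(x)
t=imaging.camera("top");s=imaging.camera("scene")
def crop(im,c,r,k): 
    u,v=np.round(c).astype(int); u=np.clip(u,r,511-r);v=np.clip(v,r,383-r); return cv2.resize(im[v-r:v+r,u-r:u+r],(k,k),interpolation=cv2.INTER_CUBIC)
print(x[2].round(),proj(t,H+[0,0,.092]),proj(s,H+[0,0,.092]))
cv2.imwrite("pics/v6.png",np.hstack([crop(f,x[2],40,400),crop(s["frame"],proj(s,H+[0,0,.092])[0],20,400)]))
for n in ["hole_nominal","pin_mid","heel_bore"]:
    for d in imaging.landmark_of(p,n)[:2]: print(n,np.round(d["at"],4),round(d["score"],2))
print(e,sensors.get_time_s())
```

```text
[[259.76402256 243.84784837]
 [259.72184039 216.64950076]
 [259.35685114 208.87819559]]
[259. 209.] [[264.18625546 158.37561655]] [[245.10486961 210.06897523]]
hole_nominal [0.5662 0.007  0.0916] 0.69
pin_mid [0.5645 0.0075 0.1312] 0.96
heel_bore [ 0.3144 -0.1195  0.0345] 0.72
[0.56327334 0.01275324 0.14865117] 25.875
```

View pics/v6.png

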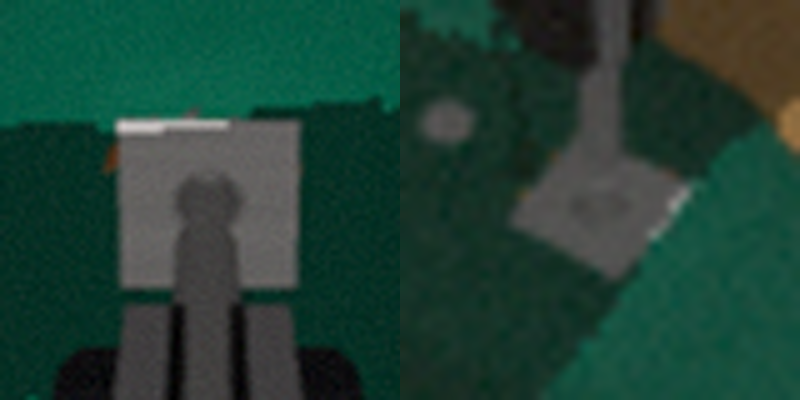

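v6: hole centre at about (210,202) and pin axis at 208 in the left crop; in the right crop pin axis and hole both sit at about x 600. They agree within about 0.5 mm, so I lower gently with a guard.

Run:
```python
from h import *
H=np.array([.5636,.0129,0])
bot.move_straight(H+[0,0,.140],v=.05); bot.sleep(.2)
f0=np.array(sensors.get_ft_force())
for z in (.131,.125,.118,.111):
    g=bot.move_straight(H+[0,0,z],v=.015,guard=4); e=np.array(sensors.get_ee_pos())
    print(g,e.round(4),(np.array(sensors.get_ft_force())-f0).round(2))
    if g: break
print(sensors.get_time_s(),sensors.get_grip_width())
```

```text
False [0.5636 0.0129 0.131 ] [0.63 0.43 0.66]
False [0.5636 0.0129 0.125 ] [0.78 0.5  0.5 ]
False [0.5636 0.0129 0.118 ] [-0.05  0.99 -0.09]
False [0.5636 0.0129 0.111 ] [-0.36 -0.04  0.55]
28.9167 0.005153116074298253
```

Run:
```python
from h import *
e=np.array(sensors.get_ee_pos()); f0=np.array(sensors.get_ft_force())
for z in np.arange(.109,.0945,-.002):
    g=bot.move_straight([e[0],e[1],z],v=.012,guard=8); q=np.array(sensors.get_ee_pos())
    print(g,q.round(4),(np.array(sensors.get_ft_force())-f0).round(2))
    if g: break
print(sensors.get_time_s(),sensors.get_grip_width())
```

```text
False [0.5635 0.0129 0.1089] [ 0.52  0.69 -0.98]
False [0.5636 0.0129 0.107 ] [0.64 0.47 0.03]
False [0.5639 0.0128 0.1055] [0.74 0.69 4.31]
True [0.5641 0.0125 0.1045] [ 0.1  -0.69 -0.4 ]
30.075 0.0051392074487242225
```

Run:
```python
from h import *
e=np.array(sensors.get_ee_pos()); f0=np.array(sensors.get_ft_force()); print(e,f0)
for z in np.arange(.1035,.0945,-.001):
    g=bot.move_straight([.5636,.0129,z],v=.010,guard=8); q=np.array(sensors.get_ee_pos())
    print(g,q.round(4),(np.array(sensors.get_ft_force())-f0).round(2))
    if g: break
print(sensors.get_time_s(),sensors.get_grip_width())
p=imaging.camera("wrist");s=imaging.camera("scene")
cv2.imwrite("pics/v7.png",np.hstack([cv2.resize(p["frame"][169:279,205:315],(400,400),interpolation=3),cv2.resize(s["frame"][170:240,205:275],(400,400),interpolation=3)]))
```

```text
[0.56412062 0.01248827 0.10448509] [-0.77149698 -1.53800512 -0.06776737]
False [0.5634 0.0128 0.1032] [-0.44 -0.56 -0.52]
False [0.5636 0.0129 0.1024] [ 0.94 -0.86  0.36]
False [0.5636 0.0129 0.1014] [ 0.51 -1.74 -1.32]
False [0.5636 0.0129 0.1004] [ 0.24 -0.65  0.61]
False [0.5636 0.0129 0.0994] [ 0.69 -0.07 -0.54]
False [0.5636 0.0129 0.0984] [ 1.07 -0.44 -0.31]
False [0.5636 0.0129 0.0974] [0.82 0.11 0.19]
False [0.5636 0.0129 0.0964] [ 1.09 -1.36 -0.53]
False [0.5636 0.0129 0.0954] [ 0.86 -0.34 -0.01]
32.3417 0.005057942780952461
```

View pics/v7.png

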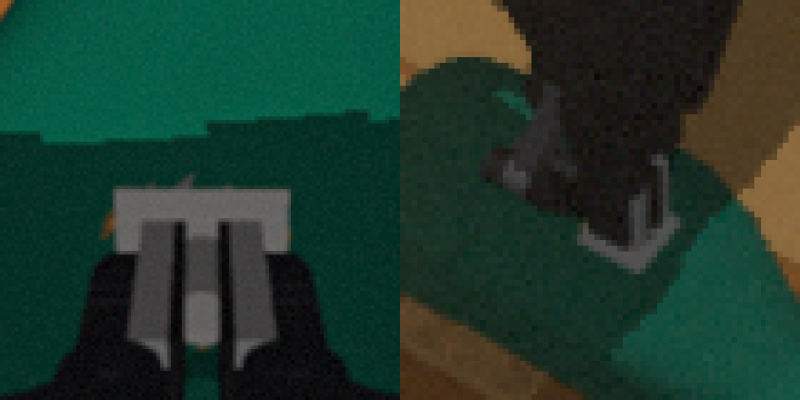

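Pin went through the link (TCP z 0.1045, under 8 N). v7 shows it straight in the plate, its top at (203,320) between the pads. Now release and press from above with shut fingers.

Run:
```python
from h import *
H=np.array([.5636,.0129,0])
claw.grip(.03); bot.move_straight(H+[0,0,.135],v=.08); claw.grip(0,40); bot.sleep(.2)
f0=np.array(sensors.get_ft_force()); print(f0,sensors.get_grip_width())
z=.112; pk=0
bot.move_straight(H+[0,0,z],v=.03,guard=4)
while z>.0918:
    z-=.0005 if z<.094 else .001
    g=bot.move_straight(H+[0,0,z],v=.01,guard=18); q=np.array(sensors.get_ee_pos()); f=np.array(sensors.get_ft_force())-f0
    print(round(z,4),q[2].round(4),f.round(1),g)
    if g or (z<.0945 and f[2]>10): break
print(sensors.get_time_s())
```

```text
[ 0.1248641  -0.06711531  0.11830599] -4.8583267153106846e-05
0.111 0.111 [ 0.4 -0.1  1.1] False
0.11 0.1099 [0.1 0.5 0. ] False
0.109 0.1089 [-0.2  0.1  0.3] False
0.108 0.1079 [-0.8 -1.3 -0.2] False
0.107 0.1069 [ 0.8 -0.3  0.6] False
0.106 0.1059 [0.1 0.1 0.6] False
0.105 0.1049 [-0.8 -0.5 -0.8] False
0.104 0.1039 [ 0.   0.  -0.3] False
0.103 0.1029 [-0.  -0.3 -0.6] False
0.102 0.102 [-0.2  0.2  0.6] False
0.101 0.1009 [0.3 0.1 0. ] False
0.1 0.0999 [-0.6  0.3 -0. ] False
0.099 0.0989 [-0.4  1.1  0.6] False
0.098 0.0979 [-0.5  0.2  0.7] False
0.097 0.0969 [ 0.1 -0.7  0.5] False
0.096 0.0959 [0.3 0.2 0.1] False
0.095 0.0949 [ 0.3  0.4 -0.2] False
0.094 0.0939 [ 0.1  0.3 -0.5] False
0.0935 0.0935 [0.4 1.  1.3] False
0.093 0.0929 [ 1.   0.4 -0.6] False
0.0925 0.0924 [ 0.5  0.4 -0.8] False
0.092 0.0921 [-0.2  0.4  1.2] False
0.0915 0.092 [-1.6  0.5  5.8] False
40.7083
```

No catch force was felt until the plate, so I lift a little and look.

Run:
```python
from h import *
H=np.array([.5636,.0129,0])
bot.move_straight(H+[0,0,.15],v=.1)
bot.move_straight(H-.05*cx+[0,0,.17],v=.1); bot.sleep(.2)
p=imaging.camera("wrist");s=imaging.camera("scene")
u,v=proj(p,H+[0,0,.092])[0].astype(int); print(u,v)
v=max(v,60)
cv2.imwrite("pics/v8.png",np.hstack([cv2.resize(p["frame"][v-60:v+60,u-60:u+60],(400,400),interpolation=3),cv2.resize(s["frame"][170:240,205:275],(400,400),interpolation=3)]))
```

```text
259 141
```

View pics/v8.png

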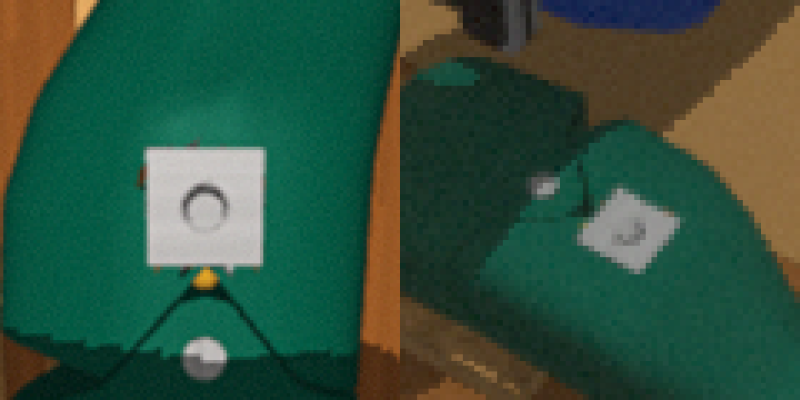

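v8 shows the pin in the hole, top at (205,210), with a dark crescent on its toe side. It's unclear whether it is flush or stands proud. I probe by touch, with one solid fingertip over the pin and then over the plate alone for reference.

Run:
```python
from h import *
H=np.array([.5636,.0129,0])+.007*cy
bot.move_straight(H+[0,0,.115],v=.1); bot.sleep(.15)
f0=np.array(sensors.get_ft_force())
g=bot.move_straight(H+[0,0,.0905],v=.012,guard=4)
print(g,sensors.get_ee_pos(),np.array(sensors.get_ft_force())-f0)
p=imaging.camera("wrist");s=imaging.camera("scene")
u,v=proj(p,H+[0,0,.092])[0].astype(int)
cv2.imwrite("pics/v9.png",np.hstack([cv2.resize(p["frame"][v-50:v+50,u-50:u+50],(400,400),interpolation=3),cv2.resize(s["frame"][185:235,220:270],(400,400),interpolation=3)]))
print(sensors.get_time_s())
```

```text
True [0.55661886 0.01348961 0.09202419] [-0.15942613 -0.85359431  3.30727665]
45.3083
```

The fingertip over the pin stops at z 0.0920, the plate's own height, so the pin isn't proud. I retract and take one last close look.

Run:
```python
from h import *
H=np.array([.5636,.0129,0])
q=np.array(sensors.get_ee_pos())
bot.move_straight(q+[0,0,.07],v=.1); bot.move_straight(H-.04*cx-.0*cy+[0,0,.135],v=.1); bot.sleep(.2)
p=imaging.camera("wrist")
u,v=proj(p,H+[0,0,.092])[0].astype(int); v=max(v,70); print(u,v)
for c,a in white(p,110):
    if a>60: print(c,a,ray(p,c,.092).round(4))
w=cv2.resize(p["frame"][v-70:v+70,u-70:u+70],(560,560),interpolation=3); cv2.imwrite("pics/v10.png",w)
print([imaging.landmark_of(p,n)[:1] for n in ("pin_mid","heel_bore")])
bot.move_straight(H-.04*cx+[0,0,.25],v=.2); print(sensors.get_time_s())
```

```text
259 162
[259.7 163.3] 1596 [0.5636 0.0122 0.092 ]
[ 25.2 291.9] 77 [ 0.3657 -0.0771  0.092 ]
[[{'at': [0.5654, 0.0101, 0.0617], 'score': 0.45}], [{'at': [0.3132, -0.1182, 0.0348], 'score': 0.89}]]
47.8833
```

View pics/v10.png

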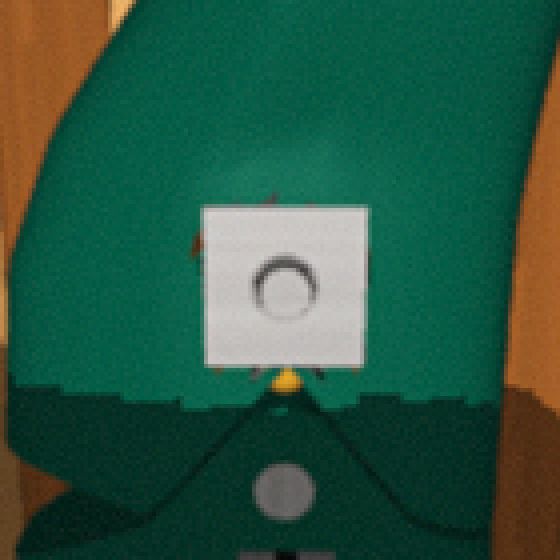

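v10 shows the pin's end, (286,291), level inside the plate's hole. The thin gap on the toe side is just the clearance, with the buffers pushing the pin back. The V seam is closed, and the rivet at (285,491) is in line with the plate centre at (286,287). Handing in.

```bash
python3 -c "
from h import *
bot.sign_off(); print(sensors.get_time_s())"
```

```text
the job is handed in; nothing more can be done
the job is handed in; nothing more can be done
```

The heel part is home in the notch and the pin is in, flush with the plate as far as my checks can tell. I handed the job in with about 48 s on the robot's clock. One thing did not fit: I never felt the spring catch.

- **Heel part:** I pushed it straight home with two fingers on its flat back. I stopped when the force rose to about 9 N, at the travel I had predicted. The last close picture shows the seam closed and the link's rivet in line with the hole.
- **Pin:** I took it from the rack and lowered it through the hole and link. An 8 N guard stopped the move once, at the link; the pin then went on freely. I let go and pressed down from above with shut fingers until they met the plate.
- **Flush check:** A fingertip over the pin stopped at height 92.0 mm, the plate's own height. The last picture shows the pin's end level in the hole. The trained network put the pin's middle at 62 mm against 64 mm when flush, but with a low score of 0.45.
- **Catch:** I expected 5 to 15 N there, but none of my force readings, taken after each 1 mm step, showed it. That the pin is past the catch rests on the touch check and the picture, not on a felt snap.

The jar, tack tin, rubber heel and blue look-alikes were not approached or touched.

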